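Find the full tin of nails by its weight

ROBOT

A 6-joint arm with a two-finger parallel gripper is mounted at the origin on the work surface. World frame = base frame: x ahead of the robot, y to its left, z up, the work surface at z = 0. Lengths are in m, angles in rad, forces in N, time in s.
With the tool pointing down it reaches from about 0.35 to 0.85 m from the base axis. Payload 8.1 kg.
Tool frame: the origin (TCP) lies at the very end of the fingers, on their centre line; the grasp point (between the pads) lies 19 mm behind it; z points along the fingers, y is the line along which they close (so a half turn about z gives the same grasp; the last joint's range is limited). The gripper opens to 93 mm and grips with 3 to 60 N. Pads are 15 mm wide; open, the fingers measure 128 mm over their backs; the gripper's body (75 mm by 188 mm) begins 65 mm behind the grasp point.
Start: joints at [-1.189, 0.13, 1.488, -0, 1.523, -0.085], TCP at [0.27, -0.536, 0.184] pointing down, gripper open.
Joint ranges: [-2.96, 2.96], [-0.89, 2.26], [0.02, 2.5], [-1.34, 4.48], [0, 2.73], [-2.66, 2.66]. Speed limits (rad/s): [2.39, 2.39, 2.79, 3.14, 3.14, 3.14].

INTERFACE

Orientations are given as a rotation vector (axis times angle).
In Python, from plant import read_state, eyes, workorder gives the robot as it stands. The module is installed in compiled form; this text tells all that it offers.
- The arm moves only by the tool play_rows, never from a script. Its argument "targets" is one flat list of numbers, 4 for each row, row after row: the shift along the tool's x, y, z in cm, then the turn about the tool's z in degrees. In form: [dx, dy, dz, roll, dx, dy, dz, roll, ...]. A call has 1 to 8 rows; each row is the pose to reach, as a shift and turn from the pose commanded when the call began, along the tool's axes at that moment; what a row does not reach only later rows make up. A row lasts 1/12 s, in which the tool goes at most 41.7 mm and 7.16 degrees, less where a joint would pass 70% of its speed; a pose out of reach is approached as far as the arm can. A call with a gripper value outside its range is refused whole. "grip" is the finger opening in cm, from 0 to 9.3, set as the call begins (left out, the last holds). The fingers move at their own pace and stop on an object; "grip_force" is the grip in N (left out, the last holds). Time passes only in rows, so rows that repeat a pose let the fingers close. It gives the time, the measured TCP pose, the force, the opening and the grip force at its end, in the units of the state.
- read_state(): the state, without advancing time (a new reading comes with each control period).
- eyes.read_camera(name): name is "scene" or "top" or "wrist"; returns a dict with "image" (480x640x3 uint8, red, green, blue), "vfov" (degrees; the focal length in pixels is half the picture's height over the tangent of half this angle, whatever the lens; pixels are square), "cx", "cy" (the principal point, pixels), "cam_to_world" (4x4, takes a point from camera to world coordinates); the wrist camera has in their place "T_tool_cam" (4x4, takes a point from camera to tool coordinates, whose origin is the TCP and whose axes are the flange's). Camera axes: x right, y up, looking along -z (the intrinsics and any distortion apply to the point x, -y, -z); pixel columns grow to the right and rows downward; lengths in m; the calibration is good to about 2 mm. A picture is of the moment at which its call begins: read the wrist's pose just before it. There is no depth.
- workorder.close_job(): hands the job in; it is judged then, once.
The state is a dict: "t": time; "q": joint angles; "dq": joint speeds; "joint_torque": joint torques, N m; "tool_pos": TCP position; "orientation": TCP orientation; "force": force on the tool from outside, world axes, zero at the start; "wrist_torque": the same for the moment, N m; "opening": finger opening in m; "gripper_force": force on a finger pad.
Only numpy, scipy, OpenCV 4.12 (cv2) and the standard library are available. Lean on these libraries where they do the work, as an engineer would, in place of code of your own. Each camera call takes 0.05 s, during which the arm holds its last target. There are 200 camera calls.

TASK

Three identical tins of nails stand on the workbench; one is full and two are empty, and only their weight tells them apart. Feel their weight in the grip and set the full one down gently, upright, inside the shallow wooden tray; leave the two empty tins standing upright on the bench where they were, putting any you have lifted back in its place.

Things in the scene. Friction and masses are not known exactly. Their poses are not given: they have to be found in the camera images.
- tin_1_center (a point): one of three sealed tins of nails that look exactly alike: upright cylinder, diameter 56 mm, height 80 mm, bare metal with a plain pale paper band; this point lies on its axis, half-way up (40 mm above its base, z axis up). One of the three is packed full and weighs 0.35 to 0.45 kg, the other two are empty and weigh 0.07 to 0.08 kg; which is which changes from start to start and cannot be seen
- tin_2_center (a point): one of three sealed tins of nails that look exactly alike: upright cylinder, diameter 56 mm, height 80 mm, bare metal with a plain pale paper band; this point lies on its axis, half-way up (40 mm above its base, z axis up). One of the three is packed full and weighs 0.35 to 0.45 kg, the other two are empty and weigh 0.07 to 0.08 kg; which is which changes from start to start and cannot be seen
- tin_3_center (a point): one of three sealed tins of nails that look exactly alike: upright cylinder, diameter 56 mm, height 80 mm, bare metal with a plain pale paper band; this point lies on its axis, half-way up (40 mm above its base, z axis up). One of the three is packed full and weighs 0.35 to 0.45 kg, the other two are empty and weigh 0.07 to 0.08 kg; which is which changes from start to start and cannot be seen
- tray: shallow open wooden tray fixed to the bench, outside 170 mm along its x by 210 mm along its y, rim 25 mm above the bench, walls 8 mm thick, floor 8 mm thick (tin bases rest 8 mm above the bench), empty; origin at the centre of its underside on the bench, z up
Things that resemble listed ones, but are neither listed nor needed, are in the scene too. Leave any blue look-alike of the part that bears tin_2_center alone. Leave any pink look-alike of the part that bears tin_1_center alone.

How it is judged:
By the outcome, as a careful person would: the job done as asked, in the order asked, and still so for the second after the job is handed in, with the robot touching nothing.
It also fails if it takes over 64 s, if anything falls off the work surface, if the arm or the gripper's body presses on something with over 40 N, if the wrist force passes 120 N, or if a joint passes its speed limit or range.

## Working session

There is one attempt and no reset: what is moved stays moved. The work goes in short steps, Python scripts to look and compute and a tool call to move; the robot and the scene stay as the last step left them, time stands still between calls to the robot, and variables do not carry over. Pictures are saved under pics/ and viewed, at most 10 in all, crops included, and the job is handed in when it is done.

Besides the shell and the picture viewer there is one more tool, called after ">>>" as name(argument=value, ...) on one line, values as JSON. play_rows: Moves the arm, as the interface text tells. Its arguments: {"type":"object","properties":{"targets":{"type":"array"},"grip":{"type":"number"},"grip_force":{"type":"number"}},"required":["targets"]}

```bash
mkdir -p pics
python3 - <<'E'
from plant import read_state, eyes
import cv2,pickle,numpy as np
s=read_state();print({k:np.round(v,3) for k,v in s.items()})
d={}
for n in("top","scene"):
    c=eyes.read_camera(n);d[n]=c;print(n,c['vfov'],c['cx'],c['cy'],np.round(c['cam_to_world'],3).tolist(),[k for k in c])
    cv2.imwrite(f'pics/{n}0.png',c['image'][:,:,::-1])
pickle.dump(d,open('c.pkl','wb'))
E
```

```text
{'t': np.float64(0.0), 'q': array([-1.189,  0.131,  1.489, -0.   ,  1.523, -0.085]), 'dq': array([ 0.001,  0.001, -0.   , -0.002,  0.   , -0.002]), 'joint_torque': array([-1.0000e-03, -5.5984e+01, -4.9176e+01,  7.7000e-02,  3.6000e-02,
       -0.0000e+00]), 'tool_pos': array([ 0.27 , -0.535,  0.183]), 'orientation': array([-3.055, -0.726,  0.   ]), 'force': array([-0.457, -0.652,  0.01 ]), 'wrist_torque': array([ 0.016, -0.   ,  0.002]), 'gripper_force': np.float64(0.0), 'opening': np.float64(0.093)}
top 45.47139063974533 326.71136244649455 235.33310154989297 [[0.026, 0.987, -0.157, 0.388], [-0.999, 0.031, 0.029, 0.082], [0.033, 0.156, 0.987, 1.083], [0.0, 0.0, 0.0, 1.0]] ['image', 'vfov', 'cx', 'cy', 'cam_to_world']
scene 45.87627143531571 321.3840245657841 241.10493794851556 [[-0.34, -0.625, 0.702, 1.354], [0.94, -0.213, 0.266, 0.368], [-0.017, 0.751, 0.66, 0.847], [0.0, 0.0, 0.0, 1.0]] ['image', 'vfov', 'cx', 'cy', 'cam_to_world']
```

View pics/top0.png

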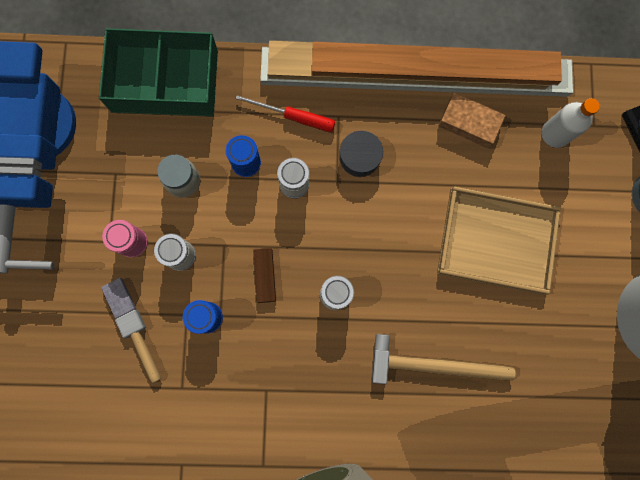

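View pics/scene0.png

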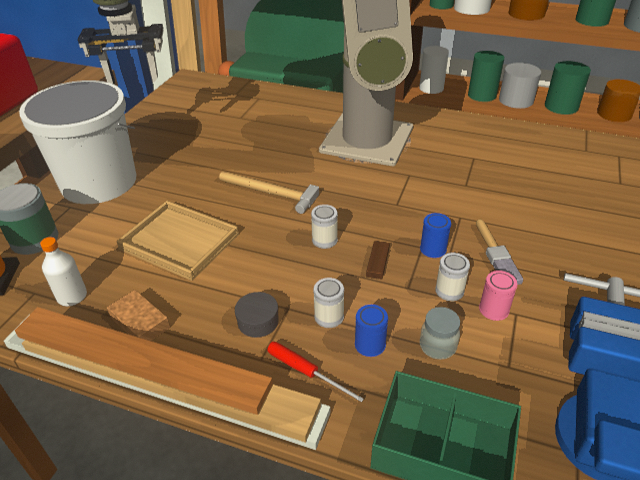

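Candidates in the top view are three pale tins at (293,175), (172,250) and (337,292). The blue ones at (243,155) and (202,317), the pink one at (121,237) and the grey glass jar at (178,175) don't match, because only the first three have bare metal with a pale band. Next I measure the lids and confirm in a crop.

```bash
cat > h.py <<'E'
import numpy as np,cv2,pickle
def ray(c,u,v,M=None):
    M=c['cam_to_world'] if M is None else M
    f=240/np.tan(np.radians(c['vfov'])/2)
    d=M[:3,:3]@np.array([(u-c['cx'])/f,-(v-c['cy'])/f,-1]);return M[:3,3],d
def onz(c,u,v,z,M=None):
    o,d=ray(c,u,v,M);return o+d*(z-o[2])/d[2]
def proj(c,p,M=None):
    M=c['cam_to_world'] if M is None else M
    f=240/np.tan(np.radians(c['vfov'])/2)
    q=np.linalg.inv(M)@np.append(p,1);return np.array([c['cx']+f*q[0]/-q[2],c['cy']-f*q[1]/-q[2]])
E
python3 - <<'E'
from h import *
d=pickle.load(open('c.pkl','rb'));t=d['top'];im=t['image'].copy();s=d['scene'];si=s['image'].copy()
g=cv2.cvtColor(im,cv2.COLOR_RGB2GRAY)
hsv=cv2.cvtColor(im,cv2.COLOR_RGB2HSV)
for (u,v) in[(293,175),(172,250),(337,292),(243,152),(202,317)]:
    w=g[v-28:v+28,u-28:u+28]
    c=cv2.HoughCircles(cv2.resize(w,None,fx=4,fy=4,interpolation=cv2.INTER_CUBIC),cv2.HOUGH_GRADIENT,1,200,param1=100,param2=15,minRadius=50,maxRadius=80)
    if c is None: print('none');continue
    x,y,r=c[0,0]/4; x+=u-28-.375;y+=v-28-.375
    p=onz(t,x,y,.08); e=onz(t,x+r,y,.08)
    print((x,y,r),p.round(4),'R',np.linalg.norm(e-p).round(4),'scene',proj(s,p).round(1))
    cv2.circle(im,(int(round(x)),int(round(y))),int(round(r)),(255,0,0),1)
    cv2.drawMarker(si,tuple(proj(s,p).round().astype(int).tolist()),(255,0,0),0,8,1)
for c in[(456,187),(559,207),(550,293),(440,268)]: print(onz(t,*c,.025).round(3))
a=cv2.resize(im[130:340,90:380],(560,406));b=cv2.resize(si[190:350,290:530],(560,373))[:190]
cv2.imwrite('pics/crop1.png',np.vstack([a,b])[:,:,::-1])
E
```

```text
(np.float32(292.75), np.float32(173.5), np.float32(15.825)) [0.6576 0.1172 0.08  ] R 0.0285 scene [328.6 287.4]
(np.float32(170.75), np.float32(250.5), np.float32(17.025)) [0.5115 0.3255 0.08  ] R 0.0296 scene [453.8 261.4]
(np.float32(337.0), np.float32(292.0), np.float32(15.95)) [0.4471 0.0326 0.08  ] R 0.0279 scene [323.9 212.1]
(np.float32(242.5), np.float32(149.75), np.float32(14.35)) [0.6986 0.2094 0.08  ] R 0.0258 scene [369.9 315.3]
(np.float32(198.75), np.float32(314.0), np.float32(14.3)) [0.4027 0.2702 0.08  ] R 0.0245 scene [436.7 222.1]
[ 0.657 -0.193  0.025]
[ 0.624 -0.391  0.025]
[ 0.46  -0.368  0.025]
[ 0.5   -0.162  0.025]
```

View pics/crop1.png

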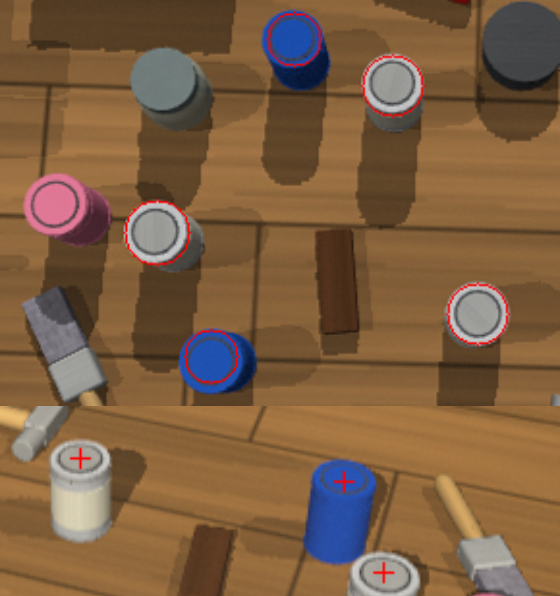

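Crop 1 confirms it: the three pale-banded tins are fitted well by the circles, and the scene view agrees (red crosses on the lid centres). I start with the nearest tin, C.

```bash
cat > go.py <<'E'
import sys,numpy as np
from plant import read_state
from scipy.spatial.transform import Rotation as R
s=read_state();Rm=R.from_rotvec(s['orientation'])
P={'A':(.6576,.1172),'B':(.5115,.3255),'C':(.4471,.0326),'T':(.560,-.279)}
print('t',s['t'].round(2),'pos',s['tool_pos'].round(4),'z',Rm.as_matrix()[:,2].round(4),'open',s['opening'].round(4),'F',s['force'].round(2))
for n,p in P.items(): print(n,(Rm.inv().apply(np.array([*p,s['tool_pos'][2]])-s['tool_pos'])*100).round(2))
E
python3 go.py
```

```text
Traceback (most recent call last):
  File "go.py", line 6, in <module>
    print('t',s['t'].round(2),'pos',s['tool_pos'].round(4),'z',Rm.as_matrix()[:,2].round(4),'open',s['opening'].round(4),'F',s['force'].round(2))
              ^^^^^^^^^^^^
AttributeError: 'float' object has no attribute 'round'
```

```bash
sed -i "s/s\['t'\].round(2)/round(float(s['t']),2)/; s/s\['opening'\].round(4)/round(float(s['opening']),4)/" go.py; sed -i "s/s=read_state();/s={k:np.asarray(v,float) for k,v in read_state().items()};/" go.py; python3 go.py
```

```text
t 0.1 pos [ 0.2698 -0.5353  0.1835] z [-6.0e-04  1.6e-03 -1.0e+00] open 0.0931 F [-0.27 -0.43  0.33]
A [ 63.99 -40.82   0.08]
B [ 60.32 -65.99   0.12]
C [ 41.39 -42.73   0.08]
T [ 3.744e+01 -9.830e+00  2.000e-02]
```

>>> play_rows(targets=[2.5,-2.5,0,0,5,-5.1,0,0,7.7,-7.9,0,0,10.5,-10.8,0,0,13.2,-13.6,0,0,16,-16.5,0,0,18.7,-19.3,0,0,20.7,-21.4,0,0])

```text
t: 0.77
tool_pos: [0.3588, -0.2487, 0.1841]
orientation: [-3.055, -0.727, -0.0]
force: [0.1, -0.7, -0.1]
opening: 0.0933
gripper_force: 0.0
```

>>> play_rows(targets=[2.7,-2.8,0,0,5.4,-5.6,0,0,8.1,-8.4,0,0,10.8,-11.2,0,0,13.5,-14,0,0,16.2,-16.8,0,0,18.7,-19.4,0,0,20.2,-20.8,0,0])

```text
t: 1.43
tool_pos: [0.4455, 0.0286, 0.1842]
orientation: [-3.055, -0.73, -0.0]
force: [0.2, -0.6, 0.1]
opening: 0.0932
gripper_force: 0.0
```

```bash
python3 go.py
python3 - <<'E'
from plant import read_state,eyes
import cv2
cv2.imwrite('pics/w1.png',eyes.read_camera('wrist')['image'][:,:,::-1])
E
```

```text
t 1.43 pos [0.4455 0.0286 0.1842] z [-1.0e-04  1.1e-03 -1.0e+00] open 0.0932 F [ 0.17 -0.56  0.12]
A [2.293e+01 1.680e+00 1.000e-02]
B [ 19.31 -23.5    0.03]
C [ 0.33 -0.28  0.  ]
T [-3.680e+00  3.262e+01 -3.000e-02]
```

View pics/w1.png

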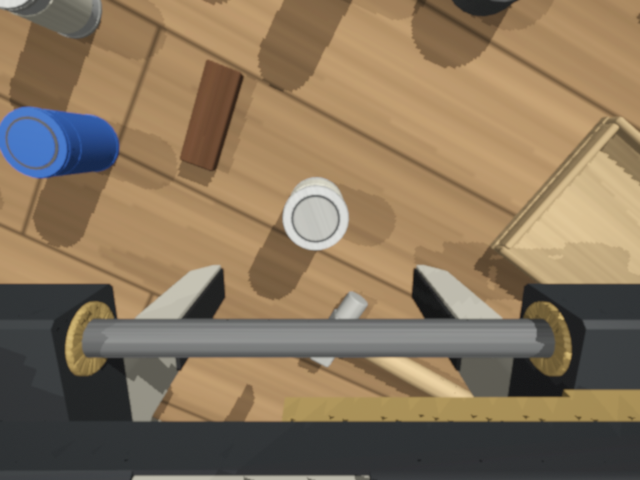

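The wrist view shows tin C's lid at (316,215), centred between the fingers at about (318,270). I check its position from this view too.

```bash
cat > wr.py <<'E'
from h import *
from plant import read_state,eyes
from scipy.spatial.transform import Rotation as R
def wrist():
    s=read_state();c=eyes.read_camera('wrist');M=np.eye(4);M[:3,:3]=R.from_rotvec(s['orientation']).as_matrix();M[:3,3]=s['tool_pos'];return c,M@c['T_tool_cam']
E
python3 - <<'E'
from wr import *
c,M=wrist()
for q in[(315.5,216)]: print(onz(c,*q,.08,M))
for p in[(.6576,.1172,.08),(.5115,.3255,.08)]: print(proj(c,np.array(p),M))
E
```

```text
[0.45061424 0.0343887  0.08      ]
[342.61355452 -88.01561   ]
[  2.4683385  -30.16203045]
```

>>> play_rows(targets=[0.6,-0.5,2,0,0.6,-0.5,4.5,0,0.6,-0.5,7,0,0.6,-0.5,9.5,0,0.6,-0.5,12,0,0.6,-0.5,14,0,0.6,-0.5,15.4,0,0.6,-0.5,15.8,0])

```text
t: 2.2
tool_pos: [0.4456, 0.0314, 0.0233]
orientation: [-3.056, -0.725, 0.008]
force: [-0.0, -0.2, 0.0]
opening: 0.0932
gripper_force: 0.0
```

>>> play_rows(targets=[0,0,0,0,0,0,0,0,0,0,0,0,0,0,0,0,0,0,0,0,0,0,0,0,0,0,0,0,0,0,0,0], grip=5, grip_force=25)

```text
t: 2.87
tool_pos: [0.449, 0.0324, 0.027]
orientation: [3.056, 0.727, 0.002]
force: [-0.9, 0.7, 3.3]
opening: 0.0548
gripper_force: 25.0
```

>>> play_rows(targets=[0,0,-0.5,0,0,0,-1.2,0,0,0,-2,0,0,0,-2.6,0,0,0,-3,0,0,0,-3,0,0,0,-3,0,0,0,-3,0])

```text
t: 3.53
tool_pos: [0.4483, 0.0323, 0.0562]
orientation: [-3.056, -0.727, 0.001]
force: [-0.6, 0.5, -0.7]
opening: 0.0547
gripper_force: 25.0
```

>>> play_rows(targets=[0,0,0,0,0,0,0,0,0,0,0,0,0,0,0,0])

```text
t: 3.87
tool_pos: [0.4483, 0.0323, 0.0562]
orientation: [-3.056, -0.727, 0.001]
force: [-0.7, -0.2, -0.6]
opening: 0.0555
gripper_force: 25.0
```

It weighs about 0.65 N, so tin C is empty and goes back.

>>> play_rows(targets=[0,0,0.7,0,0,0,1.4,0,0,0,2,0,0,0,2.5,0,0,0,2.8,0,0,0,2.9,0,0,0,3,0,0,0,3,0])

```text
t: 4.53
tool_pos: [0.4484, 0.0328, 0.0269]
orientation: [-3.055, -0.727, 0.0]
force: [-4.1, 2.4, 7.0]
opening: 0.0543
gripper_force: 25.0
```

>>> play_rows(targets=[0,0,0,0,0,0,0,0,0,0,0,0,0,0,0,0,0,0,0,0,0,0,0,0,0,0,0,0,0,0,0,0], grip=9.3)

```text
t: 5.2
tool_pos: [0.4485, 0.0322, 0.0264]
orientation: [3.056, 0.727, -0.0]
force: [0.6, 0.2, 0.4]
opening: 0.0926
gripper_force: 0.0
```

>>> play_rows(targets=[0,0,-1,0,0,0,-3,0,0,0,-5.5,0,0,0,-8,0,0,0,-10.5,0,0,0,-13,0,0,0,-15,0,0,0,-16,0])

```text
t: 5.87
tool_pos: [0.45, 0.0322, 0.1905]
orientation: [3.055, 0.726, 0.007]
force: [0.5, -0.8, 0.8]
opening: 0.0928
gripper_force: 0.0
```

```bash
python3 go.py
```

```text
t 5.87 pos [0.45   0.0322 0.1905] z [ 4.9e-03 -2.0e-04 -1.0e+00] open 0.0928 F [ 0.52 -0.77  0.78]
A [22.37  1.76  0.1 ]
B [ 1.869e+01 -2.342e+01  2.000e-02]
C [-0.24 -0.16 -0.  ]
T [-4.18 32.75  0.06]
```

>>> play_rows(targets=[2,0.1,0,0,5,0.4,0,0,8.5,0.6,0,0,12,0.9,0,0,15.5,1.2,0,0,18.5,1.5,0,0,21,1.7,0,0,22.5,1.7,0,0])

```text
t: 6.53
tool_pos: [0.6585, 0.1192, 0.1851]
orientation: [-3.056, -0.727, 0.002]
force: [1.4, -0.9, -0.5]
opening: 0.0929
gripper_force: 0.0
```

>>> play_rows(targets=[0,0,0,0,0,0,0,0])

```text
t: 6.7
tool_pos: [0.6566, 0.1185, 0.1853]
orientation: [-3.056, -0.727, 0.003]
force: [-0.7, 0.8, -0.6]
opening: 0.0928
gripper_force: 0.0
```

```bash
python3 go.py;  python3 - <<'E'
from wr import *
c,M=wrist()
im=c['image'];cv2.imwrite('pics/w2.png',im[:,:,::-1])
w=cv2.cvtColor(im,cv2.COLOR_RGB2GRAY)[150:280,220:410]
for k in cv2.HoughCircles(w,cv2.HOUGH_GRADIENT,1,8,param1=100,param2=18,minRadius=20,maxRadius=40)[0][:3]:
    print(k,onz(c,k[0]+220,k[1]+150,.08,M).round(4))
E
```

```text
t 6.7 pos [0.6566 0.1185 0.1853] z [-2.e-03 -3.e-04 -1.e+00] open 0.0928 F [-0.7   0.83 -0.59]
A [ 0.03  0.16 -0.  ]
B [-3.630e+00 -2.502e+01  2.000e-02]
C [-22.57  -1.77   0.04]
T [-2.653e+01  3.113e+01  3.000e-02]
[100.5  69.5  21.7] [0.6599 0.1169 0.08  ]
[100.5  59.5  31.6] [0.6678 0.1209 0.08  ]
[93.5 64.5 29.3] [0.6611 0.1243 0.08  ]
```

View pics/w2.png

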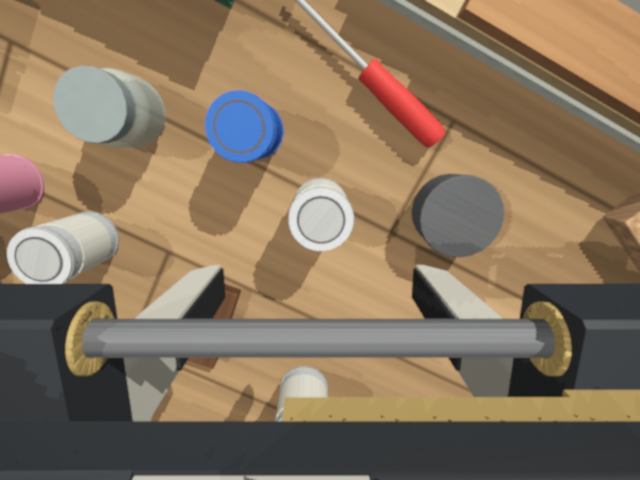

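Tin A is at (320,219), still upright and clear of its neighbours; tin C still stands at (303,385). Descending.

>>> play_rows(targets=[0.1,0.2,2,0,0.1,0.2,4.5,0,0.1,0.2,7,0,0.1,0.2,9.5,0,0.1,0.2,12,0,0.1,0.2,14,0,0.1,0.2,15.4,0,0.1,0.2,15.8,0])

```text
t: 7.42
tool_pos: [0.6561, 0.1163, 0.0256]
orientation: [-3.056, -0.726, 0.007]
force: [-0.2, 0.2, -0.1]
opening: 0.093
gripper_force: 0.0
```

>>> play_rows(targets=[0,0,0,0,0,0,0,0,0,0,0,0,0,0,0,0,0,0,0,0,0,0,0,0,0,0,0,0,0,0,0,0], grip=5)

```text
t: 8.08
tool_pos: [0.6595, 0.1172, 0.0293]
orientation: [3.056, 0.727, 0.002]
force: [-0.1, 0.7, 4.7]
opening: 0.0559
gripper_force: 25.0
```

>>> play_rows(targets=[0,0,-0.5,0,0,0,-1.2,0,0,0,-2,0,0,0,-2.6,0,0,0,-3,0,0,0,-3,0,0,0,-3,0,0,0,-3,0])

```text
t: 8.75
tool_pos: [0.6586, 0.117, 0.0581]
orientation: [-3.056, -0.727, 0.001]
force: [-0.6, 0.2, 0.2]
opening: 0.0556
gripper_force: 25.0
```

>>> play_rows(targets=[0,0,0,0,0,0,0,0,0,0,0,0,0,0,0,0])

```text
t: 9.08
tool_pos: [0.6587, 0.117, 0.0582]
orientation: [-3.056, -0.727, 0.001]
force: [-1.1, 0.2, -0.6]
opening: 0.0562
gripper_force: 25.0
```

It is light (under 1 N), so tin A is empty too. I put it back and go to B.

>>> play_rows(targets=[0,0,0.7,0,0,0,1.4,0,0,0,2,0,0,0,2.5,0,0,0,2.8,0,0,0,2.9,0,0,0,3,0,0,0,3,0])

```text
t: 9.75
tool_pos: [0.6591, 0.1174, 0.0297]
orientation: [-3.056, -0.727, -0.001]
force: [-3.5, 0.7, 7.6]
opening: 0.0562
gripper_force: 25.0
```

>>> play_rows(targets=[0,0,0,0,0,0,0,0,0,0,0,0,0,0,0,0,0,0,0,0,0,0,0,0,0,0,0,0,0,0,0,0], grip=9.3)

```text
t: 10.42
tool_pos: [0.6588, 0.117, 0.0283]
orientation: [-3.056, -0.727, 0.0]
force: [0.7, 0.4, 0.5]
opening: 0.0931
gripper_force: 0.0
```

>>> play_rows(targets=[0,0,-1,0,0,0,-3,0,0,0,-5.5,0,0,0,-8,0,0,0,-10.5,0,0,0,-13,0,0,0,-15,0,0,0,-16,0])

```text
t: 11.08
tool_pos: [0.6605, 0.1172, 0.1934]
orientation: [3.056, 0.726, 0.009]
force: [-0.4, -0.3, 0.4]
opening: 0.093
gripper_force: 0.0
```

>>> play_rows(targets=[-0.3,-2,0,0,-0.8,-5.5,0,0,-1.3,-9,0,0,-1.9,-13,0,0,-2.5,-17,0,0,-3,-20.5,0,0,-3.5,-23.5,0,0,-3.7,-25.1,0,0])

```text
t: 11.75
tool_pos: [0.5102, 0.3273, 0.1883]
orientation: [-3.055, -0.73, 0.001]
force: [-0.5, -0.7, 0.2]
opening: 0.0927
gripper_force: 0.0
```

>>> play_rows(targets=[0,0,0,0,0,0,0,0])

```text
t: 11.92
tool_pos: [0.5122, 0.3251, 0.1883]
orientation: [3.055, 0.73, -0.0]
force: [0.6, -0.7, 0.3]
opening: 0.0931
gripper_force: 0.0
```

```bash
python3 go.py;  python3 - <<'E'
from wr import *
c,M=wrist()
im=c['image'];cv2.imwrite('pics/w3.png',im[:,:,::-1])
w=cv2.cvtColor(im,cv2.COLOR_RGB2GRAY)[150:280,220:410]
for k in cv2.HoughCircles(w,cv2.HOUGH_GRADIENT,1,8,param1=100,param2=18,minRadius=20,maxRadius=40)[0][:3]:
    print(k,onz(c,k[0]+220,k[1]+150,.08,M).round(4))
E
```

```text
t 11.92 pos [0.5122 0.3251 0.1883] z [-2.e-04 -4.e-04 -1.e+00] open 0.0931 F [ 0.63 -0.69  0.3 ]
A [3.580e+00 2.512e+01 1.000e-02]
B [-0.04 -0.07 -0.  ]
C [-1.903e+01  2.315e+01  1.000e-02]
T [-2.304e+01  5.605e+01  2.000e-02]
[95.5 68.5 31.6] [0.5139 0.3275 0.08  ]
[95.5 59.5 30.5] [0.5211 0.3312 0.08  ]
[100.5  76.5  29.4] [0.5095 0.3203 0.08  ]
```

View pics/w3.png

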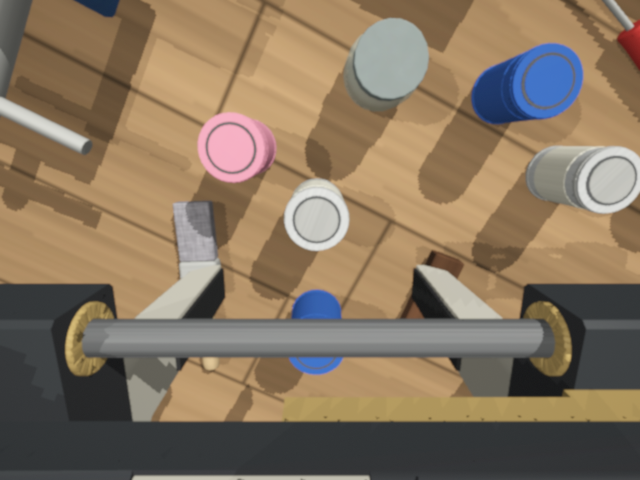

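Tin B is at (316,219), with pink at (235,147) and the blue ones clear of the finger lines. Descending.

>>> play_rows(targets=[0.2,-0.1,2,0,0.2,-0.1,4.5,0,0.2,-0.1,7,0,0.2,-0.1,9.5,0,0.2,-0.1,12,0,0.2,-0.1,14,0,0.2,-0.1,15.6,0,0.2,-0.1,16.1,0])

```text
t: 12.63
tool_pos: [0.513, 0.3236, 0.0237]
orientation: [3.056, 0.723, -0.008]
force: [-0.9, -0.1, -0.6]
opening: 0.093
gripper_force: 0.0
```

>>> play_rows(targets=[0,0,0,0,0,0,0,0,0,0,0,0,0,0,0,0,0,0,0,0,0,0,0,0,0,0,0,0,0,0,0,0], grip=5, grip_force=35)

```text
t: 13.3
tool_pos: [0.5146, 0.327, 0.0284]
orientation: [-3.056, -0.727, -0.002]
force: [-1.2, 2.4, 4.8]
opening: 0.0545
gripper_force: 34.9
```

>>> play_rows(targets=[0,0,-0.5,0,0,0,-1.2,0,0,0,-2,0,0,0,-2.6,0,0,0,-3,0,0,0,-3,0,0,0,-3,0,0,0,-3,0])

```text
t: 13.97
tool_pos: [0.514, 0.3261, 0.0571]
orientation: [3.056, 0.727, -0.001]
force: [0.2, -0.2, -4.2]
opening: 0.0551
gripper_force: 34.9
```

>>> play_rows(targets=[0,0,0,0,0,0,0,0,0,0,0,0,0,0,0,0])

```text
t: 14.3
tool_pos: [0.514, 0.3262, 0.0572]
orientation: [3.056, 0.727, -0.001]
force: [-0.5, 0.1, -3.7]
opening: 0.0548
gripper_force: 34.9
```

About 4 N: tin B is the full one (~0.4 kg). I lift it and carry it to the tray centre.

>>> play_rows(targets=[0,0,-1,0,0,0,-3,0,0,0,-5,0,0,0,-7,0,0,0,-9,0,0,0,-11,0,0,0,-12.5,0,0,0,-13,0])

```text
t: 14.97
tool_pos: [0.5158, 0.3271, 0.1919]
orientation: [-3.055, -0.726, -0.009]
force: [1.0, -0.1, -4.3]
opening: 0.0551
gripper_force: 34.9
```

>>> play_rows(targets=[-0.4,1,0,0,-1.1,2.6,0,0,-1.9,4.6,0,0,-2.7,6.6,0,0,-3.6,8.8,0,0,-4.6,11,0,0,-5.5,13.2,0,0,-6.4,15.4,0,0])

```text
t: 15.63
tool_pos: [0.5252, 0.1579, 0.1858]
orientation: [3.056, 0.726, -0.004]
force: [0.3, 0.6, -4.5]
opening: 0.055
gripper_force: 34.9
```

>>> play_rows(targets=[-0.9,2.3,0,0,-1.9,4.6,0,0,-2.9,7,0,0,-3.9,9.4,0,0,-4.9,11.8,0,0,-5.9,14.2,0,0,-6.9,16.6,0,0,-7.9,19,0,0])

```text
t: 16.3
tool_pos: [0.5399, -0.0471, 0.1858]
orientation: [-3.056, -0.726, 0.004]
force: [1.1, 0.8, -3.4]
opening: 0.0547
gripper_force: 34.9
```

>>> play_rows(targets=[-1,2.4,0,0,-2,4.8,0,0,-3,7.2,0,0,-4,9.6,0,0,-5,12,0,0,-5.8,14,0,0,-6.4,15.4,0,0,-6.8,16.4,0,0])

```text
t: 16.97
tool_pos: [0.5532, -0.224, 0.186]
orientation: [-3.056, -0.724, 0.003]
force: [-0.2, -0.1, -4.0]
opening: 0.0548
gripper_force: 34.9
```

```bash
python3 go.py
```

```text
t 16.97 pos [ 0.5532 -0.224   0.186 ] z [-2.1e-03  6.0e-04 -1.0e+00] open 0.0548 F [-0.17 -0.06 -3.96]
A [ 24.64 -25.81   0.  ]
B [ 2.093e+01 -5.098e+01  4.000e-02]
C [  2.03 -27.69   0.04]
T [-1.86  5.22 -0.  ]
```

>>> play_rows(targets=[-0.4,1.2,0,0,-0.9,2.6,0,0,-1.4,3.9,0,0,-1.8,4.8,0,0,-1.9,5.1,0,0,-1.9,5.1,0,0])

```text
t: 17.47
tool_pos: [0.5604, -0.2772, 0.1873]
orientation: [-3.057, -0.725, 0.0]
force: [-0.0, 0.5, -4.9]
opening: 0.0547
gripper_force: 34.9
```

>>> play_rows(targets=[0,0,1,0,0,0,3,0,0,0,5.5,0,0,0,8,0,0,0,10,0,0,0,11.8,0,0,0,12.8,0,0,0,13.3,0])

```text
t: 18.13
tool_pos: [0.559, -0.2748, 0.0518]
orientation: [-3.053, -0.727, 0.004]
force: [-0.2, -0.0, -4.1]
opening: 0.0547
gripper_force: 34.9
```

>>> play_rows(targets=[0,0,0.2,0,0,0,0.4,0,0,0,0.6,0,0,0,0.8,0,0,0,1,0,0,0,1.1,0,0,0,1.1,0,0,0,1.1,0])

```text
t: 18.8
tool_pos: [0.5604, -0.2764, 0.0435]
orientation: [3.056, 0.726, 0.0]
force: [0.5, -0.4, -3.9]
opening: 0.0549
gripper_force: 34.9
```

```bash
python3 go.py
python3 - <<'E'
from plant import read_state,eyes
import cv2,numpy as np
a=eyes.read_camera('scene')['image'][180:330,90:290];b=eyes.read_camera('top')['image'][150:330,400:600]
cv2.imwrite('pics/s2.png',np.hstack([cv2.resize(a,(400,300)),cv2.resize(b,(400,300))])[:,:,::-1])
E
```

```text
t 18.8 pos [ 0.5604 -0.2764  0.0435] z [ 1.e-04 -0.e+00 -1.e+00] open 0.0549 F [ 0.47 -0.38 -3.89]
A [ 26.4  -30.78  -0.  ]
B [ 22.72 -55.96  -0.  ]
C [  3.79 -32.7   -0.  ]
T [-0.15  0.21  0.  ]
```

View pics/s2.png

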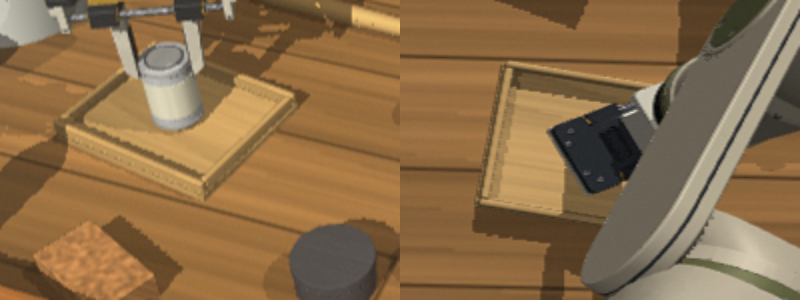

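The tin hangs upright inside the tray walls with the fingers clear. I lower it the last 7–8 mm.

>>> play_rows(targets=[0,0,0.15,0,0,0,0.3,0,0,0,0.45,0,0,0,0.55,0,0,0,0.65,0,0,0,0.7,0,0,0,0.7,0,0,0,0.7,0])

```text
t: 19.57
tool_pos: [0.5604, -0.2764, 0.0365]
orientation: [3.056, 0.727, 0.0]
force: [0.2, 0.6, -3.6]
opening: 0.0549
gripper_force: 34.9
```

>>> play_rows(targets=[0,0,0.03,0,0,0,0.06,0,0,0,0.09,0,0,0,0.12,0,0,0,0.12,0,0,0,0.12,0])

```text
t: 20.07
tool_pos: [0.5606, -0.2763, 0.0364]
orientation: [3.056, 0.727, 0.001]
force: [-5.1, 3.6, 6.6]
opening: 0.0548
gripper_force: 34.9
```

Contact made; release and retreat.

>>> play_rows(targets=[0,0,0,0,0,0,0,0,0,0,0,0,0,0,0,0,0,0,0,0,0,0,0,0,0,0,0,0,0,0,0,0], grip=9.3)

```text
t: 20.73
tool_pos: [0.5604, -0.2764, 0.0352]
orientation: [-3.056, -0.727, -0.0]
force: [-0.1, 0.3, -0.7]
opening: 0.0927
gripper_force: 0.0
```

>>> play_rows(targets=[0,0,-1,0,0,0,-3,0,0,0,-5.5,0,0,0,-8,0,0,0,-10.5,0,0,0,-13,0,0,0,-15,0,0,0,-16,0])

```text
t: 21.4
tool_pos: [0.5617, -0.2772, 0.1999]
orientation: [3.053, 0.726, 0.006]
force: [-0.1, -0.1, -0.3]
opening: 0.0935
gripper_force: 0.0
```

>>> play_rows(targets=[-2,1,0,0,-5,2.5,0,0,-8,4,0,0,-11,5.5,0,0,-14,7,0,0,-17,8.5,0,0,-19,9.5,0,0,-20,10,0,0])

```text
t: 22.07
tool_pos: [0.4244, -0.4578, 0.1948]
orientation: [-3.057, -0.722, 0.002]
force: [0.1, -0.8, 0.1]
opening: 0.0929
gripper_force: 0.0
```

>>> play_rows(targets=[0,0,0,0,0,0,0,0,0,0,0,0,0,0,0,0])

```text
t: 22.4
tool_pos: [0.4279, -0.4544, 0.1952]
orientation: [-3.055, -0.729, -0.0]
force: [-0.3, 0.5, 0.1]
opening: 0.0932
gripper_force: 0.0
```

Run:
```python
from plant import read_state,eyes
import cv2
cv2.imwrite('pics/s3.png',eyes.read_camera('scene')['image'][:,:,::-1])
```

```text
(no output)
```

View pics/s3.png

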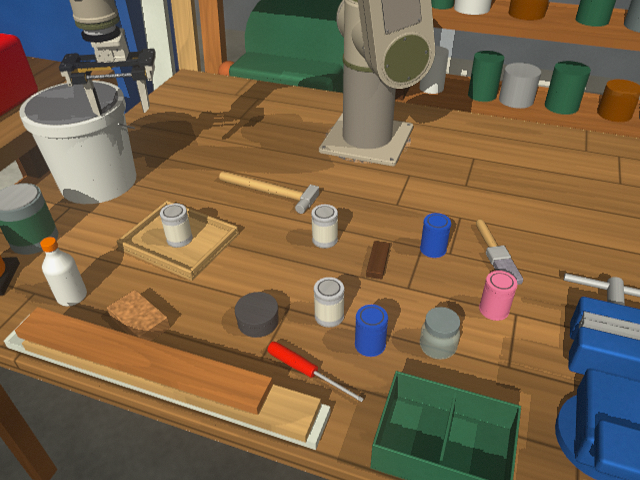

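The full tin stands upright in the tray at (175,226), and the two empties are upright in their places at (324,226) and (329,301). The gripper touches nothing (force about 0).

```bash
python3 -c "
from plant import workorder
print(workorder.close_job())"
```

```text
the job is handed in; nothing more can be done
None
```

The full tin (about 0.4 kg) is upright in the tray, both empty tins are standing back in their places on the bench, and I handed the job in at about 22 s.

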